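# Load the chased strip into the marking machine through its spring flap

### The job

Pull open the upper drawer of the bench chest by its handle, lift out the work slide by its pitch block, and feed its nose through the spring flap of the marking machine's guard so that it lies on the ledge with the flap resting on it; let go. Then take the slide again by its upturned tail and gently push it fully home against the end stop, so that the flap drops shut behind the block, and let go. Only the slide may push the flap, never the gripper; leave the hammer and the two punches where they lie.

Things in the scene. Friction and masses are not known exactly. Their poses are not given: they have to be found in the camera images.
- chest_drawer0 (a joint): the UPPER of two blue-fronted drawers of a grey bench chest (300 x 300 mm, 130 mm tall) that faces the robot; value in m: 0 shut, grows as it is pulled out, at most 0.214; about 1 N of friction, stays where left. The slide lies flat across it behind the front; pull it out about 0.18 to get at it from above. Its floor is 75 mm above the bench, 258 mm wide inside; walls 33 mm high.
- chest_drawer0_handle (a point): middle of the upper drawer's handle, a level steel bar 11 mm thick and 120 mm long, its centre 35 mm in front of the drawer's face (29 mm clear gap), 96 mm above the bench and 34 mm below the chest's top. The drawer is pulled out along -x of this point; the bar runs along its y.
- slide: work slide, loose, 0.27 to 0.47 kg: black pitch block 52 (x) x 110 (y) x 24 mm thick with a chased silver sheet on top, and a flat steel runner, 20 mm wide, 6 mm thick, flush with the underside, that sticks out 90 mm behind it and is bent up at the end. Origin: centre of the block's underside; nose to -y, tail to +y. It starts with its nose to the robot's right, turned up to 14 degrees.
- slide_balance (a point): point inside the pitch block where the slide balances when gripped across its 52 mm width: 12 mm above the underside, on the centre line, 75 mm from the nose face and 35 mm from the block's rear face. Axes as the slide's.
- slide_nose (a point): centre of the slide's nose face, 12 mm above its underside. Axes as the slide's.
- slide_tail (a point): centre of the slide's upturned tail, an upright steel tab 20 mm wide (x), 8 mm thick (y), its top 36 mm above the underside; this point is 21 mm above the underside and 196 mm behind the nose face. Axes as the slide's.
- marker: dot-peen marking machine, fixed: grey base 240 x 400 x 30 mm, aluminium bed, grey column 420 mm tall, blue marking head over the bed from 78 mm inside the mouth on, 230 mm above the bench. Work goes in along its -y. Over the bed is a low guard: a channel 58 mm wide inside with dark steel sides and a clear roof whose top is 52 mm above the bed. Origin: on the bench below the mouth.
- mouth (a point): middle of the guard's mouth at the level of the bed and ledge, 120 mm above the bench. +y points out along the flat steel ledge (90 mm wide, 95 mm long, level with the bed); -y is the feed direction. Two lead-in plates 30 mm high flare 14 mm out from the mouth's sides, from 58 to about 70 mm apart.
- stop (a point): centre of the brass end stop's face, 146 mm inside the mouth, 12 mm above the bed. Home is with the slide's nose face against it; the block's rear face is then 36 mm inside the mouth and the upturned tail stands 50 mm outside.
- flap: orange spring flap in the mouth, 52 mm wide, hinged along its top edge 44 mm above the bed; shut, it hangs upright with its rubber edge 10 mm above the bed; it swings inward and up only, against a light spring (about 1 N at its edge shut, 3 N resting on the block). On the 24 mm block it rests at about 0.95 rad, its edge 31 mm inside the mouth; once the block is past, it drops shut over the runner.
- hammer: bystander: chasing hammer, 230 mm long, wooden handle, lying on the bench; leave it. Origin on the bench below its middle, handle to its -x.
- punch_wide: bystander: dark steel chasing punch with a wide tip, 11 mm square, 118 mm long along its x, lying on the bench; leave it. Origin on the bench below its middle.
- punch_fine: bystander: dark steel chasing punch with a fine tip, 8 mm square, 118 mm long along its x, lying on the bench; leave it. Origin on the bench below its middle.

How it is judged:
By the outcome, as a careful person would: the job done as asked, in the order asked, and still so for the second after the job is handed in, with the robot touching nothing.
It also fails if it takes over 56 s, if anything falls off the work surface, if the arm or the gripper's body presses on something with over 40 N, if the wrist force passes 120 N, or if a joint passes its speed limit or range.

### The arm

A 7-joint arm with a two-finger parallel gripper is mounted at the origin on the work surface. World frame = base frame: x ahead of the robot, y to its left, z up, the work surface at z = 0. Lengths are in m, angles in rad, forces in N, time in s.
With the tool pointing down it reaches from about 0.35 to 0.9 m from the base axis. Payload 8.1 kg.
Tool frame: the origin (TCP) lies at the very end of the fingers, on their centre line; the grasp point (between the pads) lies 19 mm behind it; z points along the fingers, y is the line along which they close (so a half turn about z gives the same grasp; the last joint's range is limited). The gripper opens to 92 mm and grips with 3 to 60 N. Pads are 19 mm wide; open, the fingers measure 130 mm over their backs; the gripper's body (75 mm by 190 mm) begins 47 mm behind the grasp point.
Start: joints at [-1.442, 0.434, 0.025, 1.573, -0.012, 1.134, -0.075], TCP at [0.144, 0.608, 0.227] pointing down, gripper open.
Joint ranges: [-2.62, 2.62], [-0.44, 2.09], [-1.27, 1.32], [0.08, 2.57], [-1.32, 4.46], [0.12, 2], [-2.74, 2.74]. Speed limits (rad/s): [2.22, 2.22, 3.01, 3.01, 3.14, 3.14, 3.14].

### API

Orientations are given as a rotation vector (axis times angle).
In Python, from cell import arm gives the robot as it stands.
- The arm moves only by the tool drive_tool, never from a script. Its argument "targets" is a list of rows, each a list of 7 numbers: the turn, a rotation vector about the world's x, y, z in units of 5 degrees (1.0 is 5 degrees), then the shift along the world's x, y, z in units of 40 mm (1.0 is 40 mm), then the opening, from 0 (shut) to 1 (fully open). In form: [[wx, wy, wz, dx, dy, dz, fingers], ...]. A call has 1 to 5 rows; each row is the pose to reach, as a shift and turn from the pose commanded when the call began; what a row does not reach only later rows make up. A row lasts 1/10 s, in which the tool goes at most 50 mm and 8.59 degrees, less where a joint would pass 70% of its speed; a pose out of reach is approached as far as the arm can. A call with a gripper value outside its range is refused whole. The fingers move at their own pace and stop on an object; "force" is the grip in N (left out, the last holds). Time passes only in rows, so rows that repeat a pose let the fingers close. It gives the time, the measured TCP pose, the force, the opening and the grip force at its end, in the units of the state.
- arm.observe(): the state, without advancing time (a new reading comes with each control period).
- arm.get_image(name): name is "scene" or "top" or "wrist"; returns a dict with "pixels" (480x640x3 uint8, red, green, blue), "intrinsics" (3x3 intrinsics, pixels), "rvec" (rotation vector, rad) and "tvec" (3), from world to camera coordinates, as OpenCV has them; the wrist camera has in their place "mount" (4x4, takes a point from camera to tool coordinates, whose origin is the TCP and whose axes are the flange's). Camera axes: x right, y down, z forward; pixel columns grow to the right and rows downward; lengths in m; the calibration is good to about 2 mm. A picture is of the moment at which its call begins: read the wrist's pose just before it. There is no depth.
- arm.sign_off(): hands the job in; it is judged then, once.
The state is a dict: "clock": time; "joints": joint angles; "dq": joint speeds; "joint_efforts": joint torques, N m; "position": TCP position; "ee_rot": TCP orientation; "force": force on the tool from outside, world axes, zero at the start; "ft_torque": the same for the moment, N m; "width": opening from 0.0 (shut) to 1.0 (fully open); "gripper_force": force on a finger pad.
Only numpy, scipy, OpenCV 4.12 (cv2) and the standard library are available. Lean on these libraries where they do the work, as an engineer would, in place of code of your own. Each camera call takes 0.05 s, during which the arm holds its last target. There are 200 camera calls.

## Working session

There is one attempt and no reset: what is moved stays moved. The work goes in short steps, Python scripts to look and compute and a tool call to move; the robot and the scene stay as the last step left them, time stands still between calls to the robot, and variables do not carry over. Pictures are saved under pics/ and viewed, at most 12 in all, crops included, and the job is handed in when it is done.

Besides the shell and the picture viewer there is one more tool, called after ">>>" by a JSON object that holds its "api" and its "payload", one argument or row to a line. drive_tool: Moves the arm, as the interface text tells. Its arguments: {"type":"object","properties":{"targets":{"type":"array"},"force":{"type":"number"}},"required":["targets"]}

```bash
mkdir -p pics; ls; cat > h.py <<'E'
import numpy as np, cv2
from cell import arm
def cam(name):
    s=arm.observe(); im=arm.get_image(name)
    K=np.array(im['intrinsics'],float)
    if name=='wrist':
        T=np.eye(4);T[:3,:3]=cv2.Rodrigues(np.array(s['ee_rot'],float))[0];T[:3,3]=s['position']
        T=T@np.array(im['mount'],float);R=T[:3,:3].T;t=-R@T[:3,3]
    else:
        R=cv2.Rodrigues(np.array(im['rvec'],float))[0];t=np.array(im['tvec'],float)
    return np.array(im['pixels'])[:,:,::-1].copy(),K,R,t
def ray(c,u,v,z):
    _,K,R,t=c;o=-R.T@t;d=R.T@np.linalg.inv(K)@[u,v,1.]
    return o+d*(z-o[2])/d[2]
def proj(c,p):
    _,K,R,t=c;q=K@(R@np.array(p,float)+t);return q[:2]/q[2]
def save(c,n): cv2.imwrite('pics/'+n+'.png',c[0])
import pickle
E
python3 - <<'E'
from h import *
a=cam('scene');b=cam('top');save(a,'s1');save(b,'t1');pickle.dump((a,b),open('c1.pkl','wb'))
for c in(a,b): print(-c[2].T@c[3])
s=arm.observe();print(s['position'],s['ee_rot'],s['clock'],s['width'],s['force'])
E
```

```text
pics
[0.80437707 0.44959509 0.87098411]
[0.33863828 0.01515551 1.36884021]
[0.14353367 0.60782287 0.22604183] [-3.63486348e-01 -3.12042642e+00  2.24399463e-03] 0.1 0.9993604218442446 [ 0.20030997 -0.2143734   0.3364029 ]
```

View pics/t1.png

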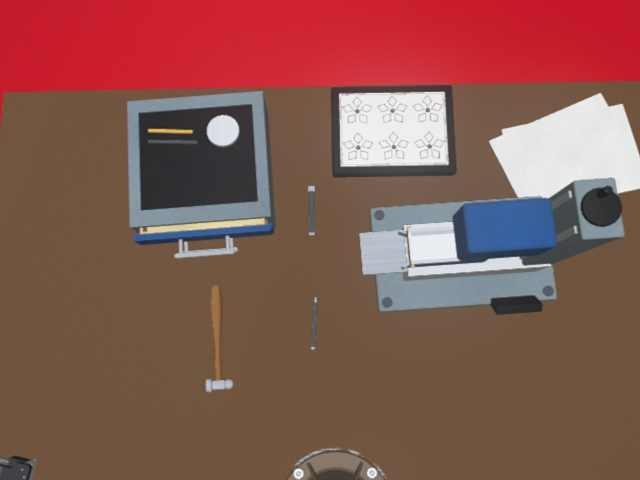

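View pics/s1.png

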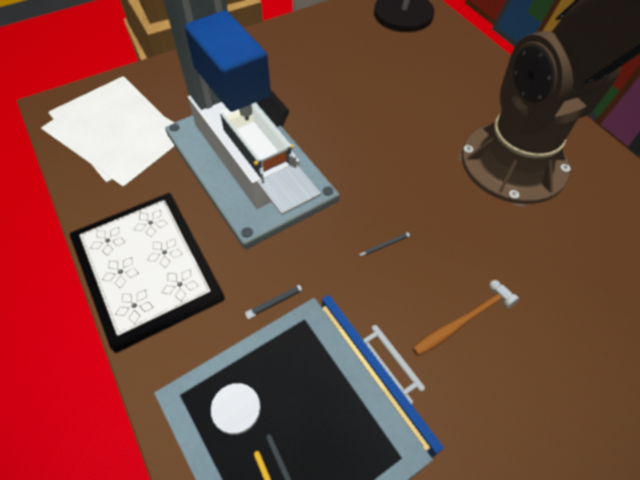

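The top view shows the chest at upper left, its handle bar running from about (177,254) to (236,250). The marker is at right, with its ledge at about (360-405, 232-273) and feed direction towards image right. The hammer is at (217,340) and the punches at (311,210) and (314,323). The scene view shows the same, with the mouth near (270,170) and the handle near (395,360).

```bash
python3 - <<'E'
from h import *
a,b=pickle.load(open('c1.pkl','rb'))
def crop(c,x,y,w,h): return cv2.resize(c[0][y:y+h,x:x+w],(400,300),interpolation=cv2.INTER_CUBIC)
top=np.hstack([crop(b,160,215,100,75),crop(b,350,215,100,75)])
bot=np.hstack([crop(a,350,310,100,75),crop(a,235,140,100,75)])
cv2.imwrite('pics/crop1.png',np.vstack([top,bot]))
for u,v,z in [(177,254,.0985),(236,250,.0985),(360,233,.12),(362,273,.12),(136,238,.108),(272,231,.108),(371,208,.03),(380,310,.03),(555,299,.03),(130,225,.13),(271,218,.13),(128,101,.13),(264,94,.13)]:
    print(u,v,ray(b,u,v,z).round(4))
E
```

```text
177 254 [0.5469 0.3347 0.0985]
236 250 [0.5536 0.2073 0.0985]
360 233 [ 0.5824 -0.0596  0.12  ]
362 273 [ 0.4967 -0.0616  0.12  ]
136 238 [0.5816 0.422  0.108 ]
272 231 [0.5922 0.1287 0.108 ]
371 208 [ 0.658  -0.0918  0.03  ]
380 310 [ 0.4246 -0.1049  0.03  ]
555 299 [ 0.4433 -0.4945  0.03  ]
130 225 [0.6057 0.4288 0.13  ]
271 218 [0.616  0.1289 0.13  ]
128 101 [0.8861 0.4455 0.13  ]
264 94 [0.8966 0.1446 0.13  ]
```

View pics/crop1.png

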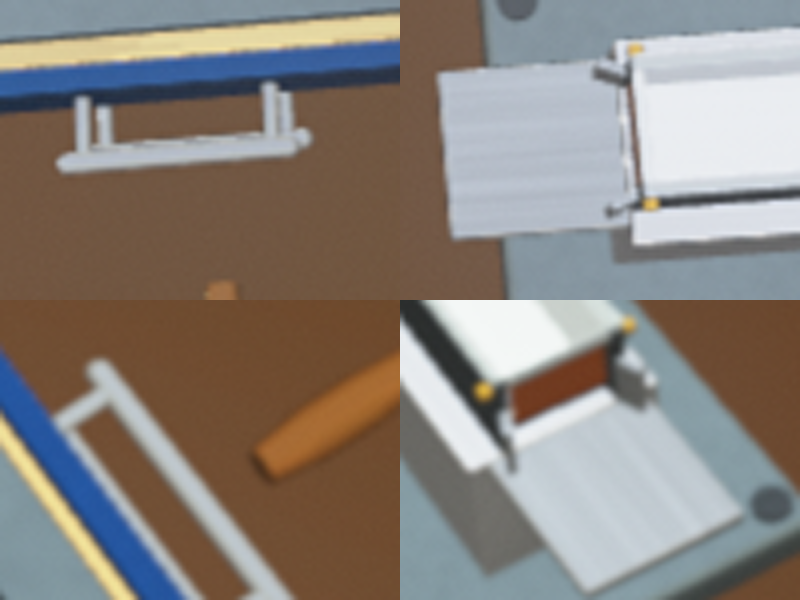

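```bash
python3 - <<'E'
from h import *
a,b=pickle.load(open('c1.pkl','rb'))
P=lambda c,u,v,z: ray(c,u,v,z)
def deg(d): return np.degrees(np.arctan2(d[1],d[0])).round(2)
e1,e2=P(b,174.5,255.75,.098),P(b,234.25,251.5,.098);print('handle top',e1,e2,(e1+e2)/2,np.linalg.norm(e1-e2),deg(e1-e2)-90)
s1,s2=P(a,374.5,327.5,.098),P(a,420,388,.098);print('handle scene',s1,s2,(s1+s2)/2,np.linalg.norm(s1-s2))
f,n=P(b,359.5,233.25,.12),P(b,363.25,274.75,.12);print('ledge top',f,n,(f+n)/2,np.linalg.norm(f-n),deg(f-n))
f2,n2=P(a,282,213.75,.12),P(a,320,194.25,.12);print('ledge scene',f2,n2,(f2+n2)/2,np.linalg.norm(f2-n2),deg(f2-n2))
for q in [(400,230,.12),(403.75,271.5,.12)]: print(P(b,*q))
# base yaw: rear edges
for z,pts in[(.03,[(371,208),(380,310),(555,299)])]:
    p=[P(b,*x,z) for x in pts];print(deg(p[0]-p[1]),deg(p[1]-p[2])-90)
# base mask
hsv=cv2.cvtColor(b[0],cv2.COLOR_BGR2HSV);print(hsv[290,420],hsv[215,200],hsv[225,385])
E
```

```text
handle top [0.54321204 0.34017197 0.098     ] [0.55044322 0.21114929 0.098     ] [0.54682763 0.27566063 0.098     ] 0.1292251568742903 3.2099999999999937
handle scene [0.55135829 0.21512437 0.098     ] [0.54557045 0.33535955 0.098     ] [0.54846437 0.27524196 0.098     ] 0.12037440068157963
ledge top [ 0.58184472 -0.05855858  0.12      ] [ 0.49298281 -0.06410034  0.12      ] [ 0.53741377 -0.06132946  0.12      ] 0.0890345448118482 3.57
ledge scene [ 0.58305494 -0.05660845  0.12      ] [ 0.49715938 -0.06176114  0.12      ] [ 0.54010716 -0.0591848   0.12      ] 0.08604996334887983 3.43
[ 0.58747595 -0.14478251  0.12      ]
[ 0.49853178 -0.14922671  0.12      ]
3.21 2.739999999999995
[103  41 162] [103  42 157] [103  42 159]
```

>>> {"api": "drive_tool", "payload": {
  "targets": [
    [0,0,-1,0.7,-0.6,0,0.23],
    [0,0,-2,1.4,-1.2,0,0.23],
    [0,0,-3,2.1,-1.8,-0.1,0.23],
    [0,0,-4,2.8,-2.4,-0.1,0.23],
    [0,0,-4.9,3.4,-2.8,-0.2,0.23]
  ]
}}

```text
clock: 0.6
position: [0.2813, 0.4943, 0.2188]
ee_rot: [1.025, 2.969, -0.0]
force: [-0.1, -0.1, 1.0]
width: 0.615
gripper_force: 0.0
```

>>> {"api": "drive_tool", "payload": {
  "targets": [
    [0,0,-1,0.7,-0.6,0,0.23],
    [0,0,-2,1.4,-1.2,0,0.23],
    [0,0,-3,2.1,-1.8,-0.1,0.23],
    [0,0,-4,2.8,-2.4,-0.1,0.23],
    [0,0,-4.9,3.4,-2.8,-0.2,0.23]
  ]
}}

```text
clock: 1.1
position: [0.4173, 0.3821, 0.2109]
ee_rot: [1.632, 2.684, -0.0]
force: [0.5, 0.5, 0.3]
width: 0.236
gripper_force: 0.0
```

>>> {"api": "drive_tool", "payload": {
  "targets": [
    [0,0,-1,0.7,-0.6,0,0.23],
    [0,0,-2,1.4,-1.2,0,0.23],
    [0,0,-3,2.1,-1.8,-0.1,0.23],
    [0,0,-4,2.7,-2.3,-0.1,0.23],
    [0,0,-4.9,3.3,-2.7,-0.2,0.23]
  ]
}}

```text
clock: 1.6
position: [0.5488, 0.2746, 0.2028]
ee_rot: [2.163, 2.278, -0.0]
force: [0.1, 0.8, 0.4]
width: 0.235
gripper_force: 0.0
```

>>> {"api": "drive_tool", "payload": {
  "targets": [
    [0,0,0,0,0,0,0.23],
    [0,0,0,0,0,0,0.23]
  ]
}}

```text
clock: 1.8
position: [0.5475, 0.2757, 0.2021]
ee_rot: [-2.159, -2.282, 0.002]
force: [0.6, 0.2, 0.1]
width: 0.228
gripper_force: 0.0
```

```bash
python3 - <<'E'
from h import *
c=cam('wrist');save(c,'w1');pickle.dump(c,open('w1.pkl','wb'))
s=arm.observe();R=cv2.Rodrigues(np.array(s['ee_rot']))[0];print(s['position'],R.round(4),s['clock'],s['width'],-c[2].T@c[3])
E
```

```text
[0.54690091 0.27672661 0.20228473] [[-5.720e-02  9.984e-01 -1.100e-03]
 [ 9.984e-01  5.720e-02 -1.000e-04]
 [-0.000e+00 -1.100e-03 -1.000e+00]] 1.85 0.2268544912355965 [0.54482827 0.3515939  0.36015055]
```

View pics/w1.png

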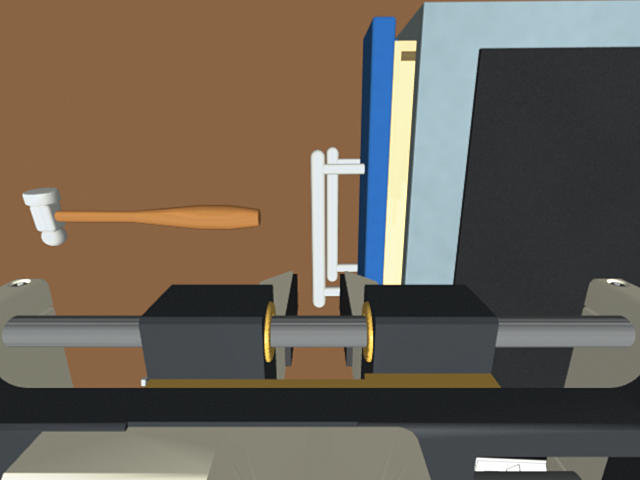

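The wrist view shows the upper handle bar from (317,153) to (319,303) between the finger lines. The blue front is at columns 365-390 and the hammer is at the left.

```bash
python3 - <<'E'
from h import *
c=pickle.load(open('w1.pkl','rb'))
p,q=ray(c,317,152,.0985),ray(c,319,305,.0985);print(p,q,(p+q)/2,np.linalg.norm(p-q))
f1,f2=ray(c,362,100,.108),ray(c,359,280,.108);print(f1,f2)
E
```

```text
[0.54427922 0.33786993 0.0985    ] [0.55294267 0.21169996 0.0985    ] [0.54861094 0.27478494 0.0985    ] 0.12646705635623082
[0.5732899  0.37488844 0.108     ] [0.58331466 0.24076801 0.108     ]
```

>>> {"api": "drive_tool", "payload": {
  "targets": [
    [0,0,0,0,0,-1,0.23],
    [0,0,0,0,0,-2,0.23],
    [0,0,0,0,0,-2.6,0.23],
    [0,0,0,0,0,-3,0.23],
    [0,0,0,0,0,-3,0.23]
  ],
  "force": 10
}}

```text
clock: 2.35
position: [0.5449, 0.277, 0.0805]
ee_rot: [-2.154, -2.284, 0.006]
force: [0.5, -0.3, 0.4]
width: 0.23
gripper_force: 0.0
```

>>> {"api": "drive_tool", "payload": {
  "targets": [
    [0,0,0,0,0,0,0],
    [0,0,0,0,0,0,0],
    [0,0,0,0,0,0,0]
  ],
  "force": 10
}}

```text
clock: 2.65
position: [0.5479, 0.2772, 0.0839]
ee_rot: [-2.157, -2.284, -0.003]
force: [-1.4, 1.2, 1.5]
width: 0.114
gripper_force: 10.0
```

Gripped (10.5 mm). Pull.

>>> {"api": "drive_tool", "payload": {
  "targets": [
    [0,0,0,-0.4,-0.02,0,0],
    [0,0,0,-0.9,-0.05,0,0],
    [0,0,0,-1.4,-0.08,0,0],
    [0,0,0,-1.8,-0.1,0,0],
    [0,0,0,-2.1,-0.12,0,0]
  ]
}}

```text
clock: 3.15
position: [0.4636, 0.2718, 0.0839]
ee_rot: [2.158, 2.283, 0.004]
force: [1.0, 0.5, 3.0]
width: 0.114
gripper_force: 10.0
```

>>> {"api": "drive_tool", "payload": {
  "targets": [
    [0,0,0,-0.4,-0.02,0,0],
    [0,0,0,-0.9,-0.05,0,0],
    [0,0,0,-1.4,-0.08,0,0],
    [0,0,0,-1.8,-0.1,0,0],
    [0,0,0,-2.1,-0.12,0,0]
  ]
}}

```text
clock: 3.65
position: [0.3798, 0.2665, 0.0838]
ee_rot: [2.158, 2.282, 0.003]
force: [2.6, -2.3, 6.2]
width: 0.112
gripper_force: 10.0
```

>>> {"api": "drive_tool", "payload": {
  "targets": [
    [0,0,0,0,0,0,0],
    [0,0,0,0,0,0,0.23],
    [0,0,0,0,0,0,0.23],
    [0,0,0,0,0,0,0.23],
    [0,0,0,0,0,0,0.23]
  ]
}}

```text
clock: 4.15
position: [0.3797, 0.2667, 0.0827]
ee_rot: [2.158, 2.283, 0.0]
force: [0.3, 0.1, 1.0]
width: 0.233
gripper_force: 0.0
```

>>> {"api": "drive_tool", "payload": {
  "targets": [
    [0,0,0,0,0,1,0.23],
    [0,0,0,0,0,2,0.23],
    [0,0,0,0,0,3,0.23],
    [0,0,0,0.5,0,3.5,0.5],
    [0,0,0,1.4,-0.8,4,0.75]
  ]
}}

```text
clock: 4.65
position: [0.4332, 0.2402, 0.2434]
ee_rot: [-2.148, -2.29, -0.004]
force: [1.1, 0.5, -0.2]
width: 0.356
gripper_force: 0.0
```

```bash
python3 - <<'E'
from h import *
s=arm.observe();print(s['position'])
c=cam('wrist');b=cam('top');pickle.dump((c,b),open('c2.pkl','wb'))
s=arm.observe();print(s['position'],s['clock'],s['width'])
cv2.imwrite('pics/m2.png',np.vstack([np.hstack([cv2.resize(c[0],(400,300)),cv2.resize(b[0][90:315,110:410],(400,300))]),np.zeros((10,800,3),np.uint8)]))
E
```

```text
[0.43315965 0.24021523 0.24342255]
[0.43939087 0.23252512 0.24482926] 4.75 0.44312762942469314
```

View pics/m2.png

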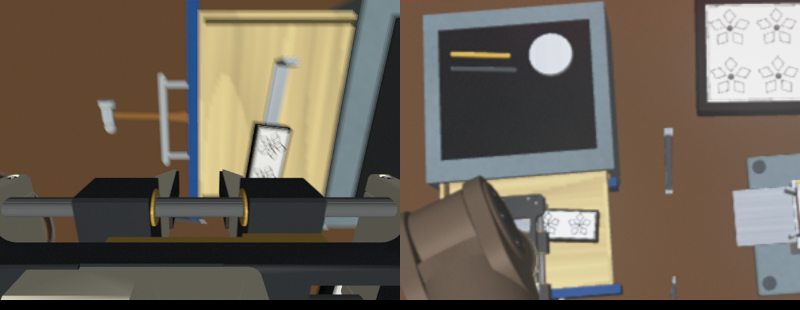

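The wrist view shows the open drawer with the slide: tail near (572,125) and block from about (540,245) down (full-size pixels), turned slightly. The arm was still settling in this view, so I move closer and look again once it is at rest.

```bash
python3 - <<'E'
from h import *
c,b=pickle.load(open('c2.pkl','rb'))
for q in [(259.25,248.25),(257.75,271.5)]: print(ray(b,*q,.099))
for q in [(572,125,.111),(540,300,.099)]: print(ray(c,*q))
E
```

```text
[0.55651813 0.1570662  0.099     ]
[0.50606551 0.16006713 0.099     ]
[0.63396252 0.33590968 0.111     ]
[0.65555593 0.17455183 0.099     ]
```

>>> {"api": "drive_tool", "payload": {
  "targets": [
    [0,0,0,0.4,-0.8,0,0.75],
    [0,0,0,0.8,-1.5,0,0.75],
    [0,0,0,0.8,-1.5,0,0.75],
    [0,0,0,0.8,-1.5,0,0.75],
    [0,0,0,0.8,-1.5,0,0.75]
  ]
}}

```text
clock: 5.25
position: [0.4656, 0.1767, 0.2416]
ee_rot: [-2.157, -2.283, 0.001]
force: [-0.1, 0.1, -0.1]
width: 0.751
gripper_force: 0.0
```

```bash
python3 - <<'E'
from h import *
c=cam('wrist');pickle.dump(c,open('w3.pkl','wb'));save(c,'w3')
s=arm.observe();print(s['position'],s['ee_rot'],s['clock'],s['width'])
E
```

```text
[0.46559124 0.17694706 0.24168293] [-2.15641065e+00 -2.28406741e+00  5.13383808e-04] 5.3 0.7495676109297822
```

View pics/w3.png

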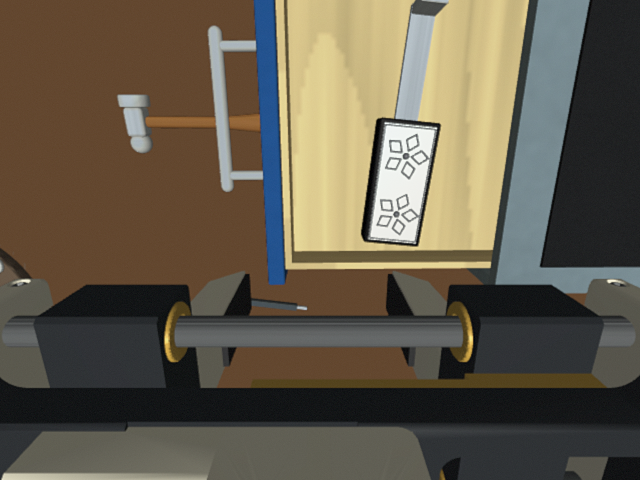

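The wrist view, now at rest, shows the block with top corners at about (381,119), (440,125), (418,244) and (367,238), its nose towards the image bottom, and the runner and tail at the top near (428,8). There is room on both sides.

```bash
python3 - <<'E'
from h import *
c=pickle.load(open('w3.pkl','rb'));im=c[0]
roi=np.zeros(im.shape[:2],np.uint8);roi[110:252,355:450]=1
hsv=cv2.cvtColor(im,cv2.COLOR_BGR2HSV)
m=((hsv[:,:,1]<25)&(hsv[:,:,2]>200)).astype(np.uint8)*roi
m=cv2.morphologyEx(m,cv2.MORPH_CLOSE,np.ones((9,9)))
k=max(cv2.findContours(m,0,1)[0],key=cv2.contourArea)
bx=cv2.boxPoints(cv2.minAreaRect(k));print(bx)
P=np.array([ray(c,u,v,.099) for u,v in bx]);print(P.round(4),P.mean(0))
# axis from mid short edges
d=[np.linalg.norm(P[i]-P[(i+1)%4]) for i in range(4)];print(np.round(d,4))
i=0 if d[0]<d[1] else 1
a=(P[i]+P[(i+1)%4])/2;b=(P[(i+2)%4]+P[(i+3)%4])/2
if a[1]>b[1]:a,b=b,a
ax=(b-a)/np.linalg.norm(b-a);th=np.degrees(np.arctan2(-ax[0],ax[1]));ce=(a+b)/2
bal=ce+ax*.020;print('yaw',th,'centre',ce,'balance',bal,'nose',ce-ax*.055)
s=arm.observe();p=np.array(s['position']);R=cv2.Rodrigues(np.array(s['ee_rot']))[0]
ty=np.degrees(np.arctan2(R[1,1],R[0,1]));print('tool',ty,'turn units',(th-ty)/5,'shift units',(bal-p)/.04)
E
```

```text
[[362.47137 236.71603]
 [387.55017 110.12786]
 [437.5772  120.03888]
 [412.4984  246.62704]]
[[0.5082 0.1638 0.099 ]
 [0.5186 0.2739 0.099 ]
 [0.5611 0.2686 0.099 ]
 [0.5553 0.1569 0.099 ]] [0.5357922  0.21580232 0.099     ]
[0.1107 0.0428 0.1118 0.0476]
yaw -4.187123546093957 centre [0.5357922  0.21580232 0.099     ] balance [0.53725248 0.23574894 0.099     ] nose [0.53177643 0.16094912 0.099     ]
tool 3.2934208419472633 turn units -1.496108877608244 shift units [ 1.79153099  1.47004712 -3.56707316]
```

```bash
python3 - <<'E'
from h import *
c=pickle.load(open('w3.pkl','rb'));im=c[0]
hsv=cv2.cvtColor(im,cv2.COLOR_BGR2HSV)
# bright sheet rows: left/right bounds per row, line fits
L=[];Rr=[]
for v in range(135,232,3):
    g=im[v,360:450].astype(int).min(1);x=np.where(g>185)[0]
    if len(x): L.append((360+x[0],v));Rr.append((360+x[-1],v))
def fit(p):
    q=np.array([ray(c,u,v,.099)[:2] for u,v in p],np.float32);vx,vy,x0,y0=cv2.fitLine(q,cv2.DIST_HUBER,0,.001,.001).ravel()
    if vy<0:vx,vy=-vx,-vy
    return np.degrees(np.arctan2(-vx,vy)),x0+(.235-y0)*vx/vy
print(fit(L),fit(Rr))
for n,(u,v) in dict(rl=(381,119),rr=(440,125),nr=(418,244),nl=(367,238)).items(): print(n,ray(c,u,v,.099).round(4))
V=[]
for u in (385,395,405): 
    y=np.where(im[100:255,u].astype(int).max(1)<70)[0]+100;V.append((u,y.min(),y.max()))
print(V)
print(ray(c,428,12,.111),ray(c,428,2,.111))
E
```

```text
(np.float32(-2.0314116), np.float32(0.51785266)) (np.float32(-2.3175077), np.float32(0.5581764))
rl [0.514  0.2667 0.099 ]
rr [0.5637 0.2648 0.099 ]
nr [0.56   0.1597 0.099 ]
nl [0.5124 0.1628 0.099 ]
[(385, np.int64(118), np.int64(242)), (395, np.int64(119), np.int64(243)), (405, np.int64(120), np.int64(244))]
[0.53833483 0.34262223 0.111     ] [0.53738633 0.34898519 0.111     ]
```

>>> {"api": "drive_tool", "payload": {
  "targets": [
    [0,0,-0.5,0.9,0.7,0,0.75],
    [0,0,-1.1,1.8,1.4,-0.7,0.75],
    [0,0,-1.1,1.81,1.4,-1.7,0.75],
    [0,0,-1.1,1.81,1.4,-2.5,0.75],
    [0,0,-1.1,1.81,1.4,-3.1,0.75]
  ]
}}

```text
clock: 5.8
position: [0.5371, 0.2331, 0.1152]
ee_rot: [-2.262, -2.179, 0.004]
force: [0.9, -0.2, -0.5]
width: 0.75
gripper_force: 0.0
```

>>> {"api": "drive_tool", "payload": {
  "targets": [
    [0,0,0,0,0,-0.4,0.75],
    [0,0,0,0,0,-0.75,0.75],
    [0,0,0,0,0,-0.9,0.75],
    [0,0,0,0,0,-0.9,0.75]
  ]
}}

```text
clock: 6.2
position: [0.5381, 0.2324, 0.0814]
ee_rot: [-2.264, -2.177, 0.001]
force: [-0.6, -0.8, 0.5]
width: 0.754
gripper_force: 0.0
```

>>> {"api": "drive_tool", "payload": {
  "targets": [
    [0,0,0,0,0,0,0.4],
    [0,0,0,0,0,0,0.4],
    [0,0,0,0,0,0,0.4],
    [0,0,0,0,0,0,0.4],
    [0,0,0,0,0,0,0.4]
  ],
  "force": 30
}}

```text
clock: 6.7
position: [0.539, 0.2324, 0.0827]
ee_rot: [2.265, 2.177, 0.002]
force: [-0.8, 0.9, 5.2]
width: 0.562
gripper_force: 30.0
```

>>> {"api": "drive_tool", "payload": {
  "targets": [
    [0,0,0,0,0,0.2,0.4],
    [0,0,0,0,0,0.6,0.4],
    [0,0,0,0,0,1.2,0.4],
    [0,0,0,0,0,2,0.4],
    [0,0,0,0,0,2.6,0.4]
  ]
}}

```text
clock: 7.2
position: [0.5386, 0.2316, 0.1877]
ee_rot: [2.265, 2.176, 0.0]
force: [0.4, 0.3, -3.3]
width: 0.561
gripper_force: 30.0
```

>>> {"api": "drive_tool", "payload": {
  "targets": [
    [0,0,0,0,0,0.2,0.4],
    [0,0,0,0,0,0.2,0.4],
    [0,0,0,0,0,0.2,0.4]
  ]
}}

```text
clock: 7.5
position: [0.5377, 0.2318, 0.1928]
ee_rot: [-2.265, -2.177, 0.002]
force: [0.5, 0.3, -2.8]
width: 0.566
gripper_force: 30.0
```

```bash
python3 - <<'E'
from h import *
c=cam('wrist');b=cam('scene');pickle.dump((c,b),open('c4.pkl','wb'))
s=arm.observe();print(s['position'],s['ee_rot'],s['clock'],s['width'],s['force'],s['ft_torque'])
cv2.imwrite('pics/m4.png',np.hstack([cv2.resize(c[0],(400,300)),cv2.resize(b[0],(400,300))]))
E
```

```text
[0.5376047  0.23168725 0.19236998] [-2.26484806 -2.1763933   0.00405192] 7.6 0.5596094968993772 [ 0.51032803  0.46466373 -3.40774722] [-0.11927755  0.03348096 -0.02257149]
```

View pics/m4.png

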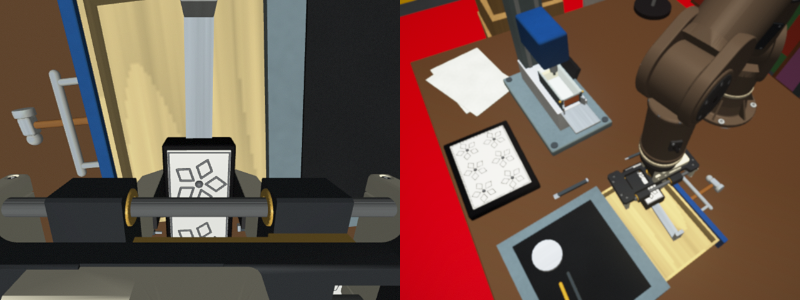

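The wrist view shows the block squarely in the fingers, its rear top edge at full-size row ~276 and the runner straight up to the tail at (395,8). The scene view shows it lifted clear of the open drawer.

```bash
python3 - <<'E'
from h import *
c,b=pickle.load(open('c4.pkl','rb'))
im=c[0]
z=.192-.007+.024
for u in (350,385,430):
    col=im[230:330,u].astype(int); print(u,[int(x) for x in col.sum(1)[::4]])
p=[ray(c,u,276,z) for u in (330,462)];print(p)
sx=[ray(c,u,v,z) for u,v in [(337,306),(460,306)]]
for v in (60,150,240):
    g=im[v,340:460].astype(int); x=np.where((g[:,0]>g[:,2]-2)&(g.sum(1)>300))[0]+340; print(v,x[0],x[-1],ray(c,(x[0]+x[-1])/2,v,z-.018))
print(ray(c,396,2,z+.012),ray(c,396,34,z-.018))
s=arm.observe();R=cv2.Rodrigues(np.array(s['ee_rot']))[0];print(np.degrees(np.arctan2(R[1,1],R[0,1])),s['position'])
E
```

```text
350 [13, 76, 57, 676, 717, 695, 693, 690, 691, 691, 687, 688, 687, 701, 309, 698, 681, 690, 330, 696, 679, 683, 133, 185, 223]
385 [505, 503, 506, 510, 513, 511, 516, 514, 517, 519, 525, 269, 265, 264, 265, 271, 258, 178, 45, 43, 44, 37, 149, 185, 219]
430 [309, 313, 316, 318, 317, 276, 275, 276, 283, 272, 254, 253, 251, 261, 48, 45, 68, 43, 47, 176, 250, 276, 211, 171, 156]
[array([0.54495652, 0.24608915, 0.209     ]), array([0.60398796, 0.24383381, 0.209     ])]
60 340 459 [0.57752891 0.33589041 0.191     ]
150 429 459 [0.59872055 0.29805704 0.191     ]
240 430 459 [0.60175083 0.25515264 0.191     ]
[0.56928561 0.34797611 0.221     ] [0.57580292 0.34573536 0.191     ]
-2.282073762920524 [0.5376047  0.23168725 0.19236998]
```

```bash
python3 - <<'E'
from h import *
c,b=pickle.load(open('c4.pkl','rb'))
z=.192-.007+.024
print([ray(c,u,v,z).round(4) for u,v in [(262,221),(376,221),(268,243),(370,243),(318,221)]])
print(ray(c,316,27,z-.018), ray(c,318,3,z+.012))
for v in range(205,240,3): print(v,c[0][v,[285,318,350]].sum(1))
E
```

```text
[array([0.5167, 0.2726, 0.209 ]), array([0.5653, 0.2707, 0.209 ]), array([0.5185, 0.2627, 0.209 ]), array([0.5628, 0.2609, 0.209 ]), array([0.5406, 0.2717, 0.209 ])]
[0.54276706 0.34961077 0.191     ] [0.54363516 0.34870739 0.221     ]
205 [489 515 558]
208 [492 514 557]
211 [495 516 558]
214 [527 515 558]
217 [552 513 573]
220 [ 47 476   8]
223 [ 5  0 29]
226 [26 21  9]
229 [14 10 15]
232 [29 38 41]
235 [78 72 65]
238 [59 64 57]
```

```bash
python3 - <<'E'
from h import *
a,b=pickle.load(open('c1.pkl','rb'))
P=lambda c:c[1]@np.hstack([c[2],c[3].reshape(3,1)])
for t,s in [((408.75,227),(256,162.75)),((412.75,265.75),(292,146))]:
    X=cv2.triangulatePoints(P(b),P(a),np.array(t,float),np.array(s,float)).ravel();print(X[:3]/X[3])
    print(ray(b,*t,.164),ray(a,*s,.164))
# lead plates tips at z=.15 (top view) and scene
for q in [(350+193/4,215+68/4),(350+210/4,215+211/4)]: print('plate tip',ray(b,*q,.15))
th=np.radians(3.4);o=np.array([-np.sin(th),np.cos(th)])
print('mouth', np.array([.5385,-.0605])-.095*o)
E
```

```text
[ 0.58407085 -0.15688356  0.16602081]
[ 0.58469262 -0.15732001  0.164     ] [ 0.58317655 -0.15834811  0.164     ]
[ 0.50380674 -0.16161021  0.16611356]
[ 0.50435534 -0.16212248  0.164     ] [ 0.50257377 -0.16308465  0.164     ]
plate tip [ 0.577329   -0.13715474  0.15      ]
plate tip [ 0.50247295 -0.14302492  0.15      ]
mouth [ 0.54413411 -0.15533278]
```

>>> {"api": "drive_tool", "payload": {
  "targets": [
    [0,0,0,0,-0.4,0,0.4],
    [0,0,0.3,0,-1.1,0,0.4],
    [0,0,0.6,0,-1.9,0,0.4],
    [0,0,0.9,0,-2.7,0,0.4],
    [0,0,1.14,0,-3.5,0,0.4]
  ]
}}

```text
clock: 8.1
position: [0.5378, 0.0895, 0.1932]
ee_rot: [-2.154, -2.287, 0.002]
force: [0.7, -0.2, -2.6]
width: 0.565
gripper_force: 30.0
```

>>> {"api": "drive_tool", "payload": {
  "targets": [
    [0,0,0,0,-0.8,0,0.4],
    [0,0,0,0,-1.6,0,0.4],
    [0,0,0,0,-2.4,0,0.4],
    [0,0,0,0,-3.0,0,0.4],
    [0,0,0,0,-3.4,-0.2,0.4]
  ]
}}

```text
clock: 8.6
position: [0.5381, -0.0477, 0.1862]
ee_rot: [2.157, 2.282, -0.0]
force: [-0.3, 0.7, -2.6]
width: 0.564
gripper_force: 30.0
```

>>> {"api": "drive_tool", "payload": {
  "targets": [
    [0,0,0,0,0,-0.5,0.4],
    [0,0,0,0,0,-0.8,0.4],
    [0,0,0,0,0,-0.8,0.4],
    [0,0,0,0,0,-0.8,0.4]
  ]
}}

```text
clock: 9.0
position: [0.5383, -0.0439, 0.1538]
ee_rot: [-2.153, -2.287, 0.001]
force: [0.3, 0.3, -2.9]
width: 0.559
gripper_force: 30.0
```

```bash
python3 - <<'E'
from h import *
t=cam('top');b=cam('scene');pickle.dump((t,b),open('c5.pkl','wb'))
s=arm.observe();R=cv2.Rodrigues(np.array(s['ee_rot']))[0];print(s['position'],np.degrees(np.arctan2(R[1,1],R[0,1])),s['clock'],s['width'],s['force'])
def crop(c,x,y,w,h): return cv2.resize(c[0][y:y+h,x:x+w],(400,300),interpolation=cv2.INTER_CUBIC)
cv2.imwrite('pics/m5.png',np.hstack([crop(t,340,200,120,90),crop(b,230,130,120,90)]))
E
```

```text
[ 0.53893479 -0.04381828  0.15447475] 3.447181763310579 9.1 0.566115475130123 [ 0.26600179  0.63620825 -3.71243734]
```

View pics/m5.png

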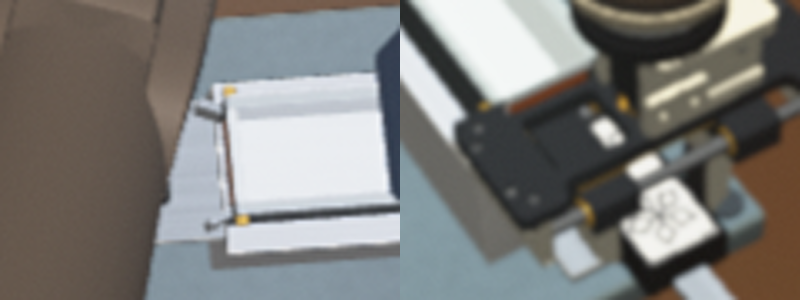

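Top view: the guard mouth is clear, with the arm left of it. Scene view: the block is held level in front of the mouth, its rear visible near crop (665,220). Lower and feed in slowly.

>>> {"api": "drive_tool", "payload": {
  "targets": [
    [0,0,0,-0.02,0,-0.3,0.4],
    [0,0,0,-0.02,0,-0.55,0.4],
    [0,0,0,-0.02,0,-0.6,0.4],
    [0,0,0,-0.02,0,-0.6,0.4]
  ]
}}

```text
clock: 9.5
position: [0.5372, -0.0439, 0.1292]
ee_rot: [-2.154, -2.286, 0.002]
force: [0.0, -0.3, -2.6]
width: 0.566
gripper_force: 30.0
```

>>> {"api": "drive_tool", "payload": {
  "targets": [
    [0,0,0,0.01,-0.2,0,0.4],
    [0,0,0,0.02,-0.4,0,0.4],
    [0,0,0,0.04,-0.6,0,0.4],
    [0,0,0,0.05,-0.8,0,0.4],
    [0,0,0,0.06,-1.0,0,0.4]
  ]
}}

```text
clock: 10.0
position: [0.5402, -0.085, 0.1301]
ee_rot: [2.155, 2.286, 0.0]
force: [0.4, 2.4, -3.2]
width: 0.562
gripper_force: 30.0
```

>>> {"api": "drive_tool", "payload": {
  "targets": [
    [0,0,0,0.01,-0.2,0,0.4],
    [0,0,0,0.02,-0.4,0,0.4],
    [0,0,0,0.03,-0.6,0,0.4],
    [0,0,0,0.04,-0.6,0,0.4]
  ]
}}

```text
clock: 10.4
position: [0.5413, -0.1092, 0.1298]
ee_rot: [-2.156, -2.285, 0.001]
force: [-0.8, 2.1, -5.7]
width: 0.565
gripper_force: 30.0
```

>>> {"api": "drive_tool", "payload": {
  "targets": [
    [0,0,0,0.01,-0.2,0,0.4],
    [0,0,0,0.02,-0.4,0,0.4],
    [0,0,0,0.02,-0.4,0,0.4],
    [0,0,0,0.02,-0.4,0,0.4]
  ]
}}

```text
clock: 10.8
position: [0.5424, -0.1252, 0.1298]
ee_rot: [2.155, 2.285, -0.001]
force: [1.0, -1.8, -7.6]
width: 0.564
gripper_force: 30.0
```

```bash
python3 - <<'E'
from h import *
t=cam('top');b=cam('scene');w=cam('wrist');pickle.dump((t,b,w),open('c6.pkl','wb'))
s=arm.observe();R=cv2.Rodrigues(np.array(s['ee_rot']))[0];print(s['position'],np.degrees(np.arctan2(R[1,1],R[0,1])),s['clock'],s['width'],s['force'],s['ft_torque'])
def crop(c,x,y,w,h): return cv2.resize(c[0][y:y+h,x:x+w],(400,300),interpolation=cv2.INTER_CUBIC)
cv2.imwrite('pics/m6.png',np.vstack([np.hstack([crop(t,360,200,120,90),crop(b,215,110,120,90)]),np.hstack([crop(w,0,0,640,480),crop(w,200,150,240,180)])]))
E
```

```text
[ 0.54233282 -0.12470122  0.12978304] 3.3817667974711307 10.95 0.563600181516433 [-0.65758205 -4.71176179 -7.62613696] [-0.72152796  0.0204201   0.01078393]
```

View pics/m6.png

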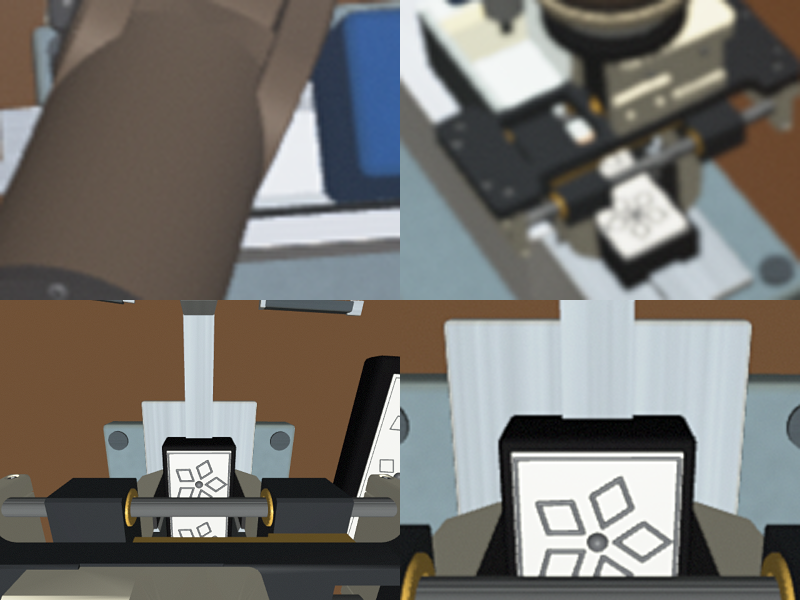

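The wrist view shows the block centred on the ledge: ledge edges at crop columns 445/750, block at 500/695. The ledge end is at full-size row 162 and the block's rear at row ~219. The extra 4 N downward load means the flap is resting on the block.

```bash
python3 - <<'E'
from h import *
t,b,c=pickle.load(open('c6.pkl','rb'))
e=ray(c,358,162,.12);r=ray(c,358,219,.147);print('ledge end',e,'rear',r,'rear outside mouth',.095-(e-r)[1])
print(ray(c,200+50*.6,200,.12),ray(c,200+345*.6,200,.12))
s=arm.observe();print(s['position'],s['force'])
E
```

```text
ledge end [ 0.55898346 -0.06115175  0.12      ] rear [ 0.55799395 -0.08275236  0.147     ] rear outside mouth 0.07339938618828853
[ 0.49728127 -0.08338818  0.12      ] [ 0.58496246 -0.07813939  0.12      ]
[ 0.54233282 -0.12470122  0.12978304] [-0.65758205 -4.71176179 -7.62613696]
```

>>> {"api": "drive_tool", "payload": {
  "targets": [
    [0,0,0,0,-0.06,0,0.4],
    [0,0,0,0,-0.06,-0.03,0.4],
    [0,0,0,0,-0.06,-0.05,0.4],
    [0,0,0,0,-0.06,-0.05,0.4]
  ]
}}

```text
clock: 11.35
position: [0.5426, -0.1259, 0.1282]
ee_rot: [-2.153, -2.287, -0.001]
force: [-3.5, 3.4, 2.2]
width: 0.565
gripper_force: 30.0
```

>>> {"api": "drive_tool", "payload": {
  "targets": [
    [0,0,0,0,0,-0.01,0.72],
    [0,0,0,0,0,-0.01,0.72],
    [0,0,0,0,0,-0.01,0.72],
    [0,0,0,0,0,-0.01,0.72]
  ]
}}

```text
clock: 11.75
position: [0.5428, -0.1266, 0.1277]
ee_rot: [2.154, 2.286, 0.0]
force: [1.5, -0.2, 0.1]
width: 0.721
gripper_force: 0.0
```

>>> {"api": "drive_tool", "payload": {
  "targets": [
    [0,0,0,0,0,0.2,0.72],
    [0,0,0,0,0,0.8,0.72],
    [0,0,0,0,0,1.6,0.72],
    [0,0,0,0,0.8,2.4,0.72],
    [0,0,0,0,1.8,2.6,0.6]
  ]
}}

```text
clock: 12.25
position: [0.5442, -0.0564, 0.2357]
ee_rot: [2.157, 2.278, 0.006]
force: [0.8, 0.4, -0.7]
width: 0.674
gripper_force: 0.0
```

>>> {"api": "drive_tool", "payload": {
  "targets": [
    [0,0,0,-0.2,1,0,0.5],
    [0,0,0,-0.2,2,0,0.5],
    [0,0,0,-0.2,2.4,0,0.5],
    [0,0,0,-0.2,2.4,0,0.5],
    [0,0,0,-0.2,2.4,0,0.5]
  ]
}}

```text
clock: 12.75
position: [0.5346, 0.0411, 0.2319]
ee_rot: [2.154, 2.286, 0.0]
force: [0.1, -0.3, -0.6]
width: 0.504
gripper_force: 0.0
```

```bash
python3 - <<'E'
from h import *
t=cam('top');b=cam('scene');w=cam('wrist');pickle.dump((t,b,w),open('c7.pkl','wb'))
s=arm.observe();R=cv2.Rodrigues(np.array(s['ee_rot']))[0];print(s['position'],np.degrees(np.arctan2(R[1,1],R[0,1])),s['clock'],s['width'],s['force'])
def crop(c,x,y,w,h): return cv2.resize(c[0][y:y+h,x:x+w],(400,300),interpolation=cv2.INTER_CUBIC)
cv2.imwrite('pics/m7.png',np.vstack([np.hstack([crop(t,340,200,120,90),crop(b,230,130,120,90)]),np.hstack([crop(w,0,0,640,480),crop(t,0,0,640,480)])]))
E
```

```text
[0.5346327  0.03993426 0.23178135] 3.2751163374952794 12.9 0.4997720011931755 [-0.70869599  0.15427677 -0.05201137]
```

View pics/m7.png

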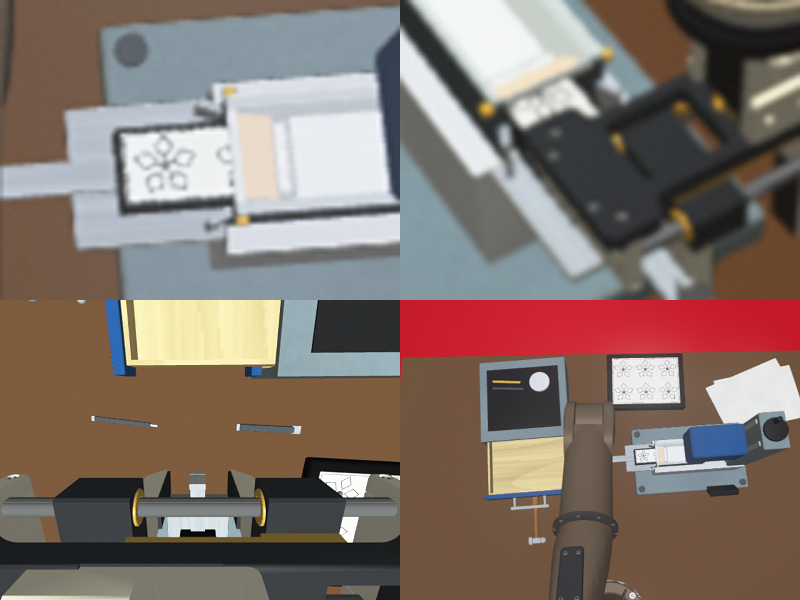

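Top view: the block lies on the ledge with its nose inside, and the orange flap lies raised on it under the clear roof. Wrist view: the tail tab is at about (317,280), between the fingers in line with the tool.

```bash
python3 - <<'E'
from h import *
t,b,c=pickle.load(open('c7.pkl','rb'))
im=c[0]
r=ray(t,340+.3*118,200+.3*171,.144);th=np.radians(3.4);o=np.array([-np.sin(th),np.cos(th),0]);print('rear',r,'tail',r+.086*o)
hsv=cv2.cvtColor(im,cv2.COLOR_BGR2HSV)
for v in range(264,304,4): 
    print(v,im[v,296:340:4].astype(int).sum(1))
for u,v in [(304,278),(330,278),(317,278),(317,292)]: print(u,v,ray(c,u,v,.156).round(4))
E
```

```text
rear [ 0.53851736 -0.08907476  0.144     ] tail [ 0.53341702 -0.00322614  0.144     ]
264 [278 281 280 279 283 279 282 276 282 280 281]
268 [284 276 279 279 276 279 280 283 281 280 279]
272 [282 278 277 280 281 279 283 283 279 280 278]
276 [278 279 292 306 306 298 303 297 288 276 274]
280 [281 280 363 310 305 310 310 316 295 280 286]
284 [281 279 296 308 300 306 311 315 297 279 281]
288 [278 278 298 308 306 311 310 322 305 282 281]
292 [281 275 302 305 300 306 302 316 303 281 280]
296 [281 275 701 705 686 699 696 707 670 282 279]
300 [281 274 695 680 691 676 688 686 663 281 279]
304 278 [0.527  0.0123 0.156 ]
330 278 [0.5462 0.0134 0.156 ]
317 278 [0.5366 0.0129 0.156 ]
317 292 [0.5372 0.0015 0.156 ]
```

>>> {"api": "drive_tool", "payload": {
  "targets": [
    [0,0,0,0.02,-0.8,0,0.5],
    [0,0,0,0.02,-1.1,-0.6,0.5],
    [0,0,0,0.02,-1.1,-1.4,0.5],
    [0,0,0,0.02,-1.1,-2.2,0.5],
    [0,0,0,0.02,-1.1,-2.57,0.5]
  ]
}}

```text
clock: 13.4
position: [0.5339, -0.0039, 0.1264]
ee_rot: [-2.156, -2.283, 0.004]
force: [0.1, 0.2, -0.1]
width: 0.505
gripper_force: 0.0
```

>>> {"api": "drive_tool", "payload": {
  "targets": [
    [0,0,0,0,0,0,0.35],
    [0,0,0,0,0,0,0.15],
    [0,0,0,0,0,0,0.1],
    [0,0,0,0,0,0,0.1],
    [0,0,0,0,0,0,0.1]
  ],
  "force": 15
}}

```text
clock: 13.9
position: [0.536, -0.0026, 0.1298]
ee_rot: [2.154, 2.286, 0.002]
force: [-0.9, -0.5, 6.6]
width: 0.215
gripper_force: 15.0
```

>>> {"api": "drive_tool", "payload": {
  "targets": [
    [0,0,0,0,0,0,0.1]
  ]
}}

```text
clock: 14.0
position: [0.536, -0.0026, 0.1298]
ee_rot: [2.154, 2.286, 0.002]
force: [-1.5, -0.4, 6.1]
width: 0.214
gripper_force: 15.0
```

>>> {"api": "drive_tool", "payload": {
  "targets": [
    [0,0,0,0,0,0.03,0.1],
    [0,0,0,0,0,0.03,0.1]
  ]
}}

```text
clock: 14.2
position: [0.5355, -0.0026, 0.1302]
ee_rot: [2.154, 2.286, 0.0]
force: [-0.3, -2.5, -1.4]
width: 0.218
gripper_force: 15.0
```

>>> {"api": "drive_tool", "payload": {
  "targets": [
    [0,0,0,0.01,-0.15,0,0.1],
    [0,0,0,0.02,-0.3,0,0.1],
    [0,0,0,0.03,-0.5,0,0.1],
    [0,0,0,0.04,-0.7,0,0.1],
    [0,0,0,0.05,-0.9,0,0.1]
  ]
}}

```text
clock: 14.7
position: [0.5373, -0.0383, 0.1299]
ee_rot: [-2.153, -2.287, -0.001]
force: [-0.2, 4.2, 0.1]
width: 0.217
gripper_force: 15.0
```

>>> {"api": "drive_tool", "payload": {
  "targets": [
    [0,0,0,0.01,-0.2,0,0.1],
    [0,0,0,0.02,-0.4,0,0.1],
    [0,0,0,0.04,-0.6,0,0.1],
    [0,0,0,0.05,-0.8,0,0.1],
    [0,0,0,0.06,-0.9,0,0.1]
  ]
}}

```text
clock: 15.2
position: [0.5396, -0.0757, 0.1299]
ee_rot: [2.155, 2.285, -0.001]
force: [-0.3, 5.2, 0.8]
width: 0.214
gripper_force: 15.0
```

>>> {"api": "drive_tool", "payload": {
  "targets": [
    [0,0,0,0.01,-0.15,0,0.1],
    [0,0,0,0.02,-0.3,0,0.1],
    [0,0,0,0.03,-0.45,0,0.1],
    [0,0,0,0.03,-0.5,0,0.1],
    [0,0,0,0.03,-0.5,0,0.1]
  ]
}}

```text
clock: 15.7
position: [0.5408, -0.0953, 0.1299]
ee_rot: [2.155, 2.285, -0.001]
force: [-0.2, 0.3, -1.2]
width: 0.215
gripper_force: 15.0
```

>>> {"api": "drive_tool", "payload": {
  "targets": [
    [0,0,0,0,-0.03,0,0.1],
    [0,0,0,0,-0.06,0,0.1],
    [0,0,0,0.01,-0.09,0,0.1],
    [0,0,0,0.01,-0.1,0,0.1]
  ]
}}

```text
clock: 16.1
position: [0.5413, -0.098, 0.1299]
ee_rot: [-2.154, -2.287, -0.0]
force: [-0.6, 4.0, -0.1]
width: 0.215
gripper_force: 15.0
```

>>> {"api": "drive_tool", "payload": {
  "targets": [
    [0,0,0,0,-0.03,0,0.1],
    [0,0,0,0,-0.06,0,0.1],
    [0,0,0,0.01,-0.09,0,0.1],
    [0,0,0,0.01,-0.1,0,0.1]
  ]
}}

```text
clock: 16.5
position: [0.5417, -0.1034, 0.1299]
ee_rot: [2.155, 2.285, -0.001]
force: [-0.1, 0.0, -0.9]
width: 0.219
gripper_force: 15.0
```

>>> {"api": "drive_tool", "payload": {
  "targets": [
    [0,0,0,0,-0.03,0,0.1],
    [0,0,0,0,-0.06,0,0.1],
    [0,0,0,0,-0.06,0,0.1]
  ]
}}

```text
clock: 16.8
position: [0.5417, -0.1053, 0.1299]
ee_rot: [2.155, 2.286, -0.0]
force: [-0.4, 0.2, -0.6]
width: 0.215
gripper_force: 15.0
```

>>> {"api": "drive_tool", "payload": {
  "targets": [
    [0,0,0,0,-0.03,0,0.1],
    [0,0,0,0,-0.05,0,0.1],
    [0,0,0,0,-0.05,0,0.1]
  ]
}}

```text
clock: 17.1
position: [0.5417, -0.1053, 0.1299]
ee_rot: [-2.152, -2.287, -0.002]
force: [-0.8, 5.9, 0.2]
width: 0.215
gripper_force: 15.0
```

>>> {"api": "drive_tool", "payload": {
  "targets": [
    [0,0,0,0,-0.03,0,0.1],
    [0,0,0,0,-0.05,0,0.1],
    [0,0,0,0,-0.05,0,0.1]
  ]
}}

```text
clock: 17.4
position: [0.5417, -0.1053, 0.1299]
ee_rot: [-2.149, -2.287, -0.004]
force: [-1.4, 12.1, 3.2]
width: 0.214
gripper_force: 15.0
```

Position holds while the force rises, so the nose is at the stop. Ease the load, open and lift away.

>>> {"api": "drive_tool", "payload": {
  "targets": [
    [0,0,0,0,0.06,0,0.1],
    [0,0,0,0,0.06,0,0.45],
    [0,0,0,0,0.06,0,0.45],
    [0,0,0,0,0.06,0,0.45],
    [0,0,0,0,0.06,0,0.45]
  ]
}}

```text
clock: 17.9
position: [0.5418, -0.1069, 0.13]
ee_rot: [2.155, 2.286, -0.0]
force: [0.9, -0.1, 1.1]
width: 0.439
gripper_force: 0.0
```

>>> {"api": "drive_tool", "payload": {
  "targets": [
    [0,0,0,0,0,0.4,0.45],
    [0,0,0,0,0,1.2,0.45],
    [0,0,0,0,0.5,2.2,0.45],
    [0,0,0,0,1.5,3,0.45],
    [0,0,0,0,2.5,3,0.45]
  ]
}}

```text
clock: 18.4
position: [0.544, -0.0069, 0.2543]
ee_rot: [2.155, 2.279, 0.009]
force: [1.3, 0.3, -0.1]
width: 0.451
gripper_force: 0.0
```

>>> {"api": "drive_tool", "payload": {
  "targets": [
    [0,0,0,0,1,0,0.45],
    [0,0,0,0,2,0,0.45],
    [0,0,0,0,3,0,0.45],
    [0,0,0,0,3,0,0.45],
    [0,0,0,0,3,0,0.45]
  ]
}}

```text
clock: 18.9
position: [0.5416, 0.1143, 0.2497]
ee_rot: [2.152, 2.289, -0.001]
force: [0.1, -1.1, 0.1]
width: 0.45
gripper_force: 0.0
```

```bash
python3 - <<'E'
from h import *
t=cam('top');b=cam('scene')
s=arm.observe();print(s['position'],s['clock'],s['width'],s['force'])
def crop(c,x,y,w,h): return cv2.resize(c[0][y:y+h,x:x+w],(400,300),interpolation=cv2.INTER_CUBIC)
cv2.imwrite('pics/m8.png',np.vstack([np.hstack([crop(t,340,200,120,90),crop(b,220,110,120,90)]),np.hstack([crop(b,0,0,640,480),crop(t,0,0,640,480)])]))
# rear-face edge check pts
E
```

```text
[0.5418489  0.11216367 0.24997873] 19.0 0.4508022820804285 [-0.67405276  0.38317659  0.46597061]
```

View pics/m8.png

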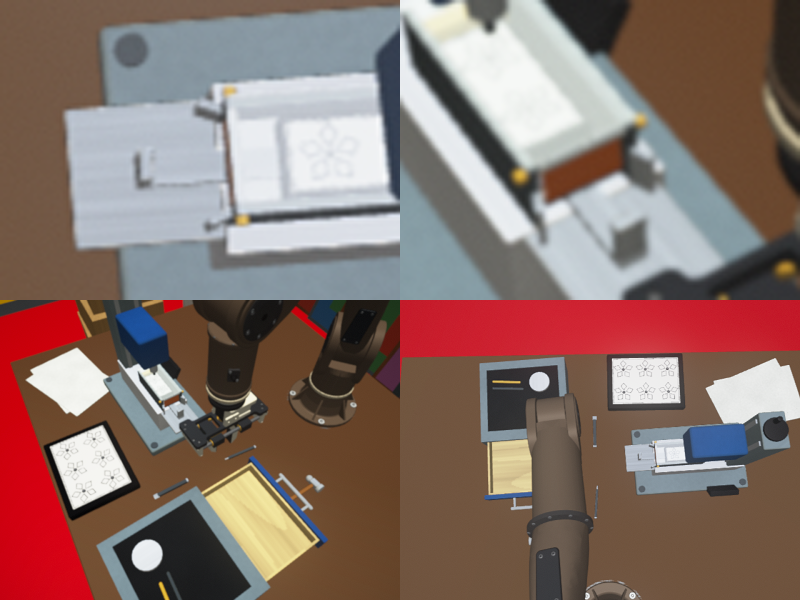

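The flap hangs shut in the mouth, seen at scene crop (585,170), with the block inside. The tail stands outside on the ledge and the gripper is clear. The hammer and punches are where they lay.

```bash
python3 -c "
from cell import arm
print(arm.sign_off())"
```

```text
the job is handed in; nothing more can be done
None
```

The job is handed in at about 19 s on the robot's clock: the slide is home against the stop, the flap is shut behind the block, the gripper is clear, and the hammer and punches look untouched in the final images.

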